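Lock down the spring plunger of a bench tart press

ROBOT

A 7-joint arm with a two-finger parallel gripper is mounted at the origin on a cart in front of the work surface, level with it; the furniture and walls round the work are solid. World frame = base frame: x ahead of the robot, y to its left, z up, the work surface at z = 0. Lengths are in mm, angles in rad, forces in N, time in s.
With the tool pointing down it reaches from about 400 to 875 mm from the base axis. Payload 4.4 kg.
Tool frame: the origin (TCP) lies midway between the tips of the shut fingers; the grasp point (between the pads) lies ctrl.grip_depth behind it (ctrl.grip_depth is the distance from the TCP to the grasp point, in mm); z points along the fingers, y is the line along which they close (so a half turn about z gives the same grasp; the last joint's range is limited). The gripper opens to 85 mm and grips with 20 to 120 N. Pads are 22 mm wide; open, the fingers measure 114 mm over their backs; the gripper's body (76 mm by 85 mm) begins 54 mm behind the grasp point. The pads swing forward as they close: fully open they stand 13 mm farther back than shut.
Start: joints at [1.266, 0.628, 0.038, 1.517, -0.027, 0.996, -0.02], TCP at [153.777, -631.562, 210.113] pointing down, gripper open.
Joint ranges: [-3.06, 3.06], [-0.37, 2.12], [-1.25, 1.32], [0.18, 2.47], [-1.1, 4.24], [0.23, 1.98], [-2.94, 2.94]. Speed limits (rad/s): [2.57, 2.57, 3.14, 3.14, 3.14, 3.14, 3.14].

INTERFACE

Orientations are given as [roll, pitch, yaw] about the fixed x, y, z axes, in that order (R = Rz(yaw) Ry(pitch) Rx(roll)).
In Python, from cell import ctrl gives the robot as it stands.
- The arm moves only by the tool carry_out, never from a script. Its argument "deltas" is one flat list of numbers, 7 for each row, row after row: the turn, a rotation vector about the tool's x, y, z in degrees, then the shift along the tool's x, y, z in m, then the closure, from -1 (fully open) to 1 (shut). In form: [wx, wy, wz, dx, dy, dz, claw, wx, wy, wz, dx, dy, dz, claw, ...]. A call has 1 to 12 rows; each row shifts and turns the commanded pose from where the row before left it, along the tool's axes as they then stand; what a row does not reach is not made up. A row lasts 1/8 s, in which the tool goes at most 62.5 mm and 10.7 degrees, less where a joint would pass 70% of its speed; a pose out of reach is approached as far as the arm can. A call with a gripper value outside its range is refused whole. The fingers move at their own pace and stop on an object; the grip force is fixed at half the most. Time passes only in rows, so rows that do not move let the fingers close. It gives the time, the measured TCP pose, the force, the opening and the grip force at its end, in the units of the state.
- ctrl.read_state(): the state, without advancing time (a new reading comes with each control period).
- ctrl.get_image(name): name is "scene" or "side" or "wrist"; returns the picture (400x640x3 uint8, red, green, blue); there is no depth.
- ctrl.calibration(name): a dict with "mtx" (3x3 intrinsics, pixels), "R" (3x3) and "t" (3): a world point X has camera coordinates R X + t. Camera axes: x right, y down, z forward; pixel columns grow to the right and rows downward; lengths in mm; the calibration is good to about 2 mm. A picture is of the moment at which its call begins: read the wrist's pose just before it. calibration takes no time and is no camera call; for the wrist camera it gives the pose at the moment of the call.
- ctrl.finish_job(): hands the job in; it is judged then, once.
The state is a dict: "clock": time; "qpos": joint angles; "qd": joint speeds; "tau": joint torques, N m; "eef_pos": TCP position; "tool_rot": TCP orientation; "force": force on the tool from outside, world axes, zero at the start; "torque": the same for the moment, N m; "width": finger opening in mm; "gripper_force": force on a finger pad.
Only numpy, scipy, OpenCV 4.12 (cv2) and the standard library are available. Lean on these libraries where they do the work, as an engineer would, in place of code of your own. Each camera call takes 0.05 s, during which the arm holds its last target. There are 200 camera calls.

TASK

Lock the tart press for the night: with the fingers on the long press pad, push the spring plunger down until you feel it bottom, and while keeping it down slide the fork forward by its cross-handle, fully home against its end stop, so that it traps the plunger when you let go. Feel your way and force nothing: do not slam or crush the plunger on its stop, do not ram the fork against a plunger that is not fully down, and leave the jars, the timer and the shaker where they are.

Things in the scene. Friction and masses are not known exactly. Their poses are not given: they have to be found in the camera images.
- press: Small bench tart press, fixed to the counter at varying place and yaw. Wooden foot 170 (x) x 94 (y) x 14 mm, grey housing up to 46 mm; round fluted aluminium mould cup (50 mm wide, rim 61 mm up) at x = +56 mm. Origin: centre of the underside, on the counter; own +x points toward the mould cup, z up. Plunger and fork lie along x, centred on y = 0.
- deck_ref (a point): Point of the grey housing at press (-20, 0, 46) mm, its top face, under the centre of the steel deck (104 x 70 mm, press x -72 to +32). The deck's top is D = 58 to 70 mm above the counter: set by hand, fixed during the job, not reported, to be felt. It carries plunger and fork. Two fixed guide rails on it at y = +-27 to 33 mm, top D+16.
- pad_ref (a point): Point of the housing at press (0, 0, 46) mm, straight below the centre of the plunger's press pad. Plunger: steel T. Flat pad 56 mm long (press x -28 to +28), 20 mm wide, top at D+28 mm when up, D+18 when bottomed. Under its front end a cross-bar, press x +15 to +25, 49 mm long in y, 8 mm thick, top D+14 when up. This point does not move.
- handle_ref (a point): Point of the housing at press (6, 0, 46) mm, straight below the fork's cross-handle when the fork is open (travel 0): round bar along y above the pad, 10 mm thick, 38 mm long, centre D+38 mm, top D+43, on an arch from the prongs. Closed fingers fit on the pad behind it (press x -28 to +1) and can push it forward while pressing. This point does not move.
- plunger (a joint): Downward travel of the plunger (m): 0 up, 0.010 bottomed on a hard stop. The spring pushes up with about 6 N at 0 and 13 N at 0.010 (0.7 N per mm, own weight taken off). Let go under the fork it rests at about 0.0085. Pressing it with over 40 N spoils it.
- fork (a joint): Travel of the aluminium keeper fork to press +x (m): 0 to 0.002 at start, 0.018 home on a hard stop; friction 2 N. Prongs 10 mm wide at y = +-19 mm, D+5.5 to D+13.5, tips at press x = +11 + travel. If the plunger is under 8.5 mm down they butt against its cross-bar after 4 mm travel; deeper, they pass over it and trap it. Over 30 N between fork and plunger spoils it.
- jam_jar: Loose bystander: small preserve jar with orange filling, 59 mm wide, 66 mm high, origin at the centre of its underside. Leave alone.
- timer: Loose bystander: cream wind-up kitchen timer, 66 mm wide, 60 mm high, origin at the centre of its underside. Leave alone.
- shaker: Loose bystander: white flour shaker, 69 mm wide, 118 mm high, origin at the centre of its underside, behind the press. Leave alone.

How it is judged (in metres and radians):
On the way, in this order (a step that is already met when the one before it is completed fails the run):
1. the plunger is pushed down to its stop (within 1.2 mm) (value of joint plunger above 0.0088 m), for 0.1 s.
2. the fork is fully home (within 2.5 mm) over the lowered plunger (value of joint fork above 0.0155 m and value of joint plunger above 0.007 m), for 0.2 s.
At the end, for the whole second after the job is handed in: The fork is home within 2.5 mm of its end stop (travel over 15.5 mm), the plunger is still at least 7 mm down and its spring presses it up against the fork (over 3 N) (all of step 2 and contact force between fork and plunger above 3 N); the robot touches nothing.
It fails at once if the fingers press the plunger with more than 40 N (contact force between the fingers and plunger above 40 N).
It fails at once if the fork is forced against the plunger with more than 30 N (contact force between fork and plunger above 30 N).
It fails at once if the jam jar is moved by more than 3 cm (distance of jam_jar from where it was at the start of the episode above 0.03 m).
It fails at once if the timer is moved by more than 3 cm (distance of timer from where it was at the start of the episode above 0.03 m).
It fails at once if the shaker is moved by more than 3 cm (distance of shaker from where it was at the start of the episode above 0.03 m).
It also fails if it takes over 48 s, if anything falls off the work surface, if the arm or the gripper's body presses on something with over 40 N, if the wrist force passes 120 N, or if a joint passes its speed limit or range.

## Working session

There is one attempt and no reset: what is moved stays moved. The work goes in short steps, Python scripts to look and compute and a tool call to move; the robot and the scene stay as the last step left them, time stands still between calls to the robot, and variables do not carry over. Pictures are saved under pics/ and viewed, at most 10 in all, crops included, and the job is handed in when it is done.

Besides the shell and the picture viewer there is one more tool, called after "Emit:" as name(argument=value, ...) on one line, values as JSON. carry_out: Moves the arm, as the interface text tells. Its arguments: {"type":"object","properties":{"deltas":{"type":"array"}},"required":["deltas"]}

```bash
mkdir -p pics; python3 - <<'E'
from cell import ctrl
import cv2,numpy as np
s=ctrl.read_state();print(s['clock'],s['eef_pos'],s['tool_rot'],s['force'],s['width'],ctrl.grip_depth)
for n in("scene","side"):
    cv2.imwrite(f"pics/{n}0.png",ctrl.get_image(n)[:,:,::-1])
    c=ctrl.calibration(n);print(n,np.round(c['mtx'],1).tolist(),np.round(c['R'],3).tolist(),np.round(c['t'],1).tolist())
E
```

```text
0.0 [ 153.64825074 -630.87574352  209.18379673] [-3.13965024e+00 -7.97833293e-06  2.38785813e-01] [-0.22470841 -0.54391518 -0.6576203 ] 85.4274640756162 18.700000000000003
scene [[500.0, 0.0, 311.7], [0.0, 500.0, 197.3], [0.0, 0.0, 1.0]] [[-0.851, -0.525, 0.002], [-0.362, 0.585, -0.726], [0.38, -0.618, -0.688]] [516.7, 276.8, 990.9]
side [[417.4, 0.0, 324.9], [0.0, 417.4, 199.1], [0.0, 0.0, 1.0]] [[1.0, -0.004, -0.006], [-0.007, -0.66, -0.751], [-0.001, 0.751, -0.66]] [-622.5, 42.1, 1002.6]
```

View pics/scene0.png

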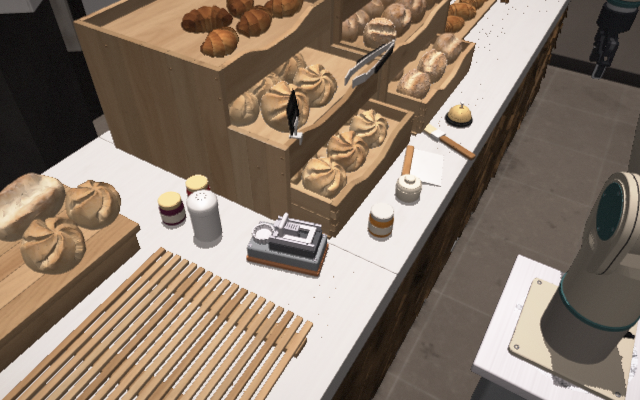

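View pics/side0.png

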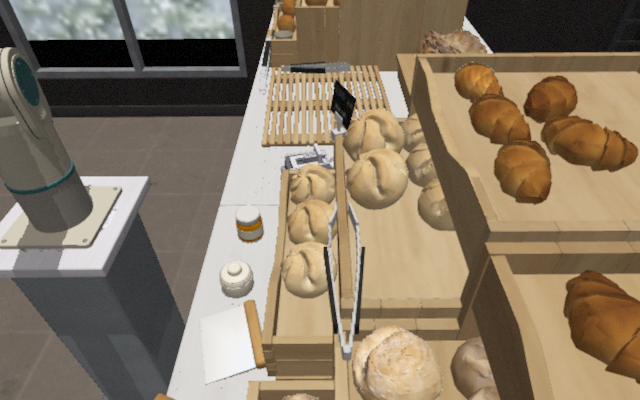

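The scene view shows the press at about (288,247) with its cup toward the left (264,234), the jar at (381,220), the timer at (408,187) and the shaker at (205,216). The side view mostly hides the press behind bread at (308,160). I'll enlarge it.

```bash
cat >h.py <<'E'
from cell import ctrl
import cv2,numpy as np
def ray(c,u,v,z):
    d=c['R'].T@np.linalg.solve(c['mtx'],[u,v,1.]);o=-c['R'].T@c['t'];return o+d*(z-o[2])/d[2]
def proj(c,P):
    q=(c['R']@np.atleast_2d(P).T).T+c['t'];p=(c['mtx']@q.T).T;return p[:,:2]/p[:,2:]
E
python3 - <<'E'
from h import *
c=ctrl.calibration('scene');c={k:np.array(v) for k,v in c.items()}
for n,u,v,z in(("press",288,250,20),("cup",264,234,61),("jar",381,220,33),("timer",408,187,30),("shaker",205,216,59)):print(n,ray(c,u,v,z).round())
I=cv2.imread('pics/scene0.png')[200:285,235:340]
cv2.imwrite('pics/crop0.png',cv2.resize(I,None,fx=7,fy=7,interpolation=cv2.INTER_CUBIC))
E
```

```text
press [594. 123.  20.]
cup [645. 141.  61.]
jar [453. -60.  33.]
timer [ 447. -204.   30.]
shaker [794. 165.  59.]
```

View pics/crop0.png

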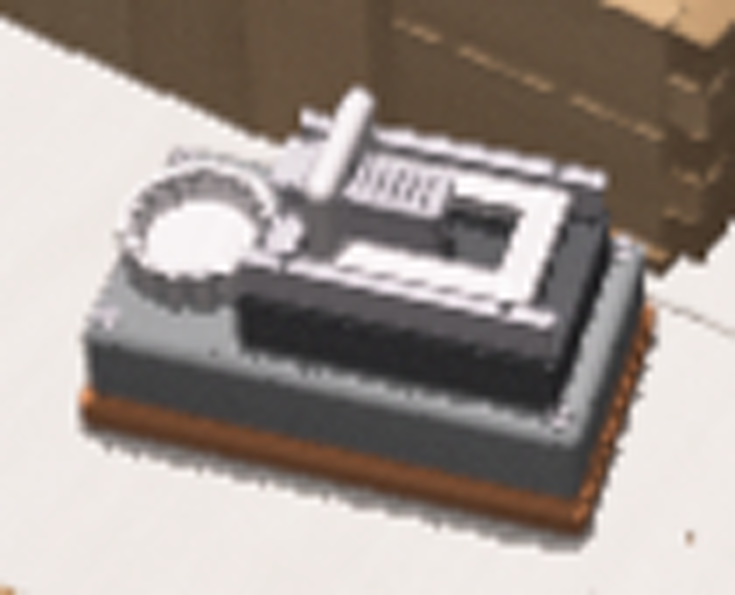

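```bash
cat >fit.py <<'E'
from h import *
from scipy.optimize import least_squares
c={k:np.array(v) for k,v in ctrl.calibration('scene').items()}
ob=np.array([(86,432),(585,535),(655,310),(200,225),(90,345),(578,440)])/7+[235,200]
M=np.array([(85,47,0),(-85,47,0),(-85,-47,14),(56,0,61),(82,44,46),(-82,44,46)],float)
def T(p,M):
    a=p[2];R=np.array([[np.cos(a),-np.sin(a),0],[np.sin(a),np.cos(a),0],[0,0,1]]);return M@R.T+[p[0],p[1],0]
if __name__=="__main__":
    r=least_squares(lambda p:(proj(c,T(p,M))-ob).ravel(),[594,123,0.3],loss='soft_l1',x_scale=[10,10,.1]);print(r.x,r.fun.round(1))
    for n,u,v in(("traycorner",330,237),("shelf base",240,215),("shelf base L",105,135)):
        print(n,ray(c,u,v,0).round())
    for u,v in((300,205),(338,222),(413,110),(293,185),(215,122),(80,20),(228,98),(345,55)):
        print((u,v),[ray(c,u,v,z).round().tolist() for z in(60,120,200,300)])
    s=ctrl.read_state();w={k:np.array(v) for k,v in ctrl.calibration('wrist').items()}
    o=-w['R'].T@w['t'];print('wristcam',o-s['eef_pos'],w['R'].round(3).tolist(),w['mtx'].round(1).tolist())
E
python3 fit.py
```

```text
[5.96579782e+02 1.19190034e+02 2.93181721e-01] [-1.2  0.6  0.7  1.5  0.8 -1.8 -0.2 -0.6 -1.8 -1.1  0.9  0.5]
traycorner [542.  23.   0.]
shelf base [768.  77.  -0.]
shelf base L [1308.   24.    0.]
(300, 205) [[627.0, 21.0, 60.0], [593.0, 72.0, 120.0], [548.0, 140.0, 200.0], [492.0, 225.0, 300.0]]
(338, 222) [[524.0, 22.0, 60.0], [497.0, 73.0, 120.0], [462.0, 141.0, 200.0], [419.0, 226.0, 300.0]]
(413, 110) [[560.0, -489.0, 60.0], [531.0, -400.0, 120.0], [493.0, -283.0, 200.0], [444.0, -135.0, 300.0]]
(293, 185) [[679.0, -29.0, 60.0], [642.0, 25.0, 120.0], [591.0, 99.0, 200.0], [529.0, 190.0, 300.0]]
(215, 122) [[1014.0, -136.0, 60.0], [952.0, -73.0, 120.0], [869.0, 10.0, 200.0], [765.0, 115.0, 300.0]]
(80, 20) [[1883.0, -387.0, 60.0], [1757.0, -306.0, 120.0], [1590.0, -198.0, 200.0], [1380.0, -63.0, 300.0]]
(228, 98) [[1061.0, -254.0, 60.0], [995.0, -183.0, 120.0], [908.0, -88.0, 200.0], [799.0, 31.0, 300.0]]
(345, 55) [[891.0, -677.0, 60.0], [838.0, -575.0, 120.0], [767.0, -439.0, 200.0], [679.0, -268.0, 300.0]]
wristcam [ 73.07751516  16.97895784 163.15184004] [[0.237, -0.972, -0.001], [-0.929, -0.227, 0.293], [-0.285, -0.068, -0.956]] [[303.6, 0.0, 320.1], [0.0, 303.6, 199.5], [0.0, 0.0, 1.0]]
```

Emit:
carry_out(deltas=[0,0,0,0,0,-0.05,1,0,0,0,0,0,-0.05,1,0,0,0,0.03,-0.03,0,1,0,0,0,0.03,-0.03,0,1,0,0,0,0.03,-0.03,0,1,0,0,0,0.03,-0.03,0,1,0,0,0,0.03,-0.03,0,1,0,0,0,0.03,-0.03,0,1,0,0,0,0.03,-0.03,0,1,0,0,0,0.03,-0.03,0,1,0,0,0,0.03,-0.03,0,1,0,0,0,0.03,-0.03,0,1])

```text
clock: 1.6
eef_pos: [374.7, -267.7, 309.9]
tool_rot: [-3.141, 0.0, 0.239]
force: [0.7, -0.5, 0.7]
width: -0.1
gripper_force: 0.0
```

Emit:
carry_out(deltas=[0,0,0,0.018,-0.03,0,1,0,0,0,0.018,-0.03,0,1,0,0,0,0.018,-0.03,0,1,0,0,0,0.018,-0.03,0,1,0,0,0,0.018,-0.03,0,1,0,0,0,0.018,-0.03,0,1,0,0,0,0.018,-0.03,0,1,0,0,0,0.018,-0.03,0,1,0,0,0,0.034,-0.02,0,1,0,0,0,0.034,-0.02,0,1,0,0,-3,0.034,-0.02,0,1,0,0,0,0.034,-0.02,0,1])

```text
clock: 3.1
eef_pos: [569.9, 110.0, 309.7]
tool_rot: [3.141, 0.001, 0.291]
force: [0.4, -0.1, 0.5]
width: -0.1
gripper_force: 0.0
```

```bash
python3 - <<'E'
from h import *
s=ctrl.read_state();print(s['clock'],s['eef_pos'],s['tool_rot'],s['force'],np.round(s['qpos'],2))
np.savez('w1.npz',**ctrl.calibration('wrist'))
I=ctrl.get_image('wrist')[:,:,::-1];cv2.imwrite('pics/w1.png',I)
E
```

```text
3.1 [569.87879354 110.02107869 309.66563964] [3.14139562e+00 8.02496299e-04 2.91081408e-01] [ 0.43399357 -0.08239326  0.47264514] [-0.05  0.44 -0.29  1.57  0.14  1.14 -1.65]
```

View pics/w1.png

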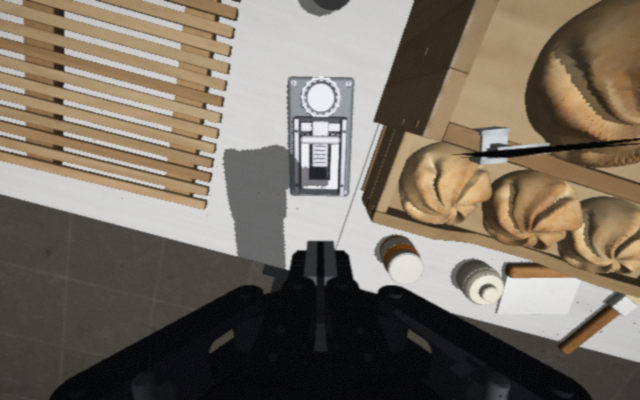

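The wrist view shows the press upright in the picture, spanning columns 288–355 and rows 77–196, with its cup at (321,96) and handle bar near row 130. Next is an enlarged crop to fit the pose.

```bash
python3 - <<'E'
from h import *
I=cv2.imread('pics/w1.png')[65:205,265:375]
cv2.imwrite('pics/w1c.png',cv2.resize(I,None,fx=4.2857,fy=4.2857,interpolation=cv2.INTER_CUBIC))
E
```

```text
(no output)
```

View pics/w1c.png

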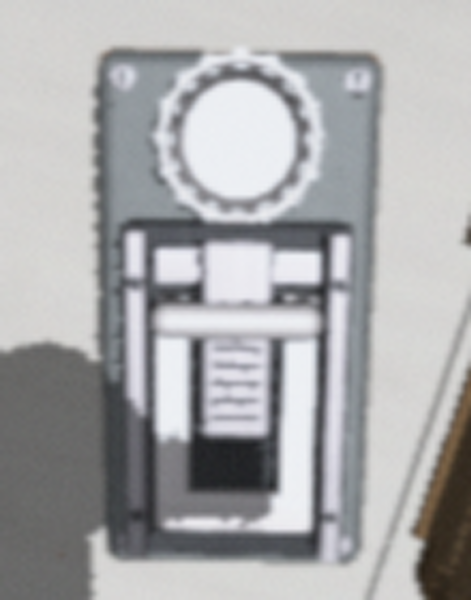

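```bash
cat >fit2.py <<'E'
from fit import *
w=dict(np.load('w1.npz'))
def run(D=None):
    f=lambda p:np.array([(56,0,61),(28,10,p[3]+28),(28,-10,p[3]+28),(-28,10,p[3]+28),(-28,-10,p[3]+28),
     (6+p[6],19,p[3]+38),(6+p[6],-19,p[3]+38),(p[4],p[5],46),(p[4],-p[5],46),(-p[4],p[5],46),(-p[4],-p[5],46),
     (32,30,p[3]+16),(32,-30,p[3]+16),(-72,30,p[3]+16),(-72,-30,p[3]+16)],float)
    o=np.array([(240,136),(203,241),(273,241),(205,437),(266,437),(153,321),(327,321),(104,50),(382,50),(111,560),(359,560),
     (134,232),(341,232),(133,556),(332,556)])/4.2857+[265,65]
    if len(o)!=15: raise
    res=lambda p:np.r_[(proj(w,T(p,f(p)))-o).ravel(),(p[3]-64)/12,(p[4]-84)/2,(p[5]-46)/2,(p[6]-1)/2]
    r=least_squares(res,[597,119,.29,64,84,46,1],loss='soft_l1',f_scale=.7,x_scale=[10,10,.1,5,2,2,2])
    print(r.x.round(3));print(r.fun[:30].reshape(-1,2).round(1).tolist());return r.x
p=run()
print('deck/pad target x=-14:',T(p,np.array([[-14.,0,0]])),'ref',T(p,np.zeros((1,3))))
E
python3 fit2.py
```

```text
[5.99084e+02 1.17498e+02 2.79000e-01 6.45800e+01 8.15500e+01 4.26560e+01
 4.13000e-01]
[[-0.1, 0.6], [0.1, -0.4], [0.2, -0.2], [-0.6, -0.6], [1.0, -0.4], [4.0, -0.3], [-5.0, 0.1], [-0.8, -0.1], [-0.4, 0.8], [-0.3, 0.5], [-0.0, 1.2], [0.4, -2.3], [0.2, -1.7], [1.4, 2.1], [-0.5, 2.6]]
deck/pad target x=-14: [[585.62530285 113.6416589    0.        ]] ref [[599.08357575 117.49845686   0.        ]]
```

Emit:
carry_out(deltas=[0,0,0.7,0.016,0.001,0.03,1,0,0,0,0,0,0.035,1,0,0,0,0,0,0.035,1,0,0,0,0,0,0.035,1,0,0,0,0,0,0.03,1,0,0,0,0,0,0.015,1,0,0,0,0,0,0,1,0,0,0,0,0,0,1])

```text
clock: 4.15
eef_pos: [585.7, 113.4, 131.3]
tool_rot: [3.142, -0.002, 0.279]
force: [0.2, -0.6, -0.6]
width: -0.0
gripper_force: 0.0
```

```bash
python3 - <<'E'
from h import *
s=ctrl.read_state();print(s['clock'],s['eef_pos'],s['tool_rot'],s['force'])
np.savez('w2.npz',**ctrl.calibration('wrist'))
I=ctrl.get_image('wrist')[:,:,::-1];cv2.imwrite('pics/w2.png',I[50:350,160:480].repeat(2,0).repeat(2,1)[:600])
E
```

```text
4.15 [585.72391366 113.37415461 131.25325612] [ 3.14153173e+00 -2.11774739e-03  2.78915201e-01] [ 0.23270357 -0.62027352 -0.5833685 ]
```

View pics/w2.png

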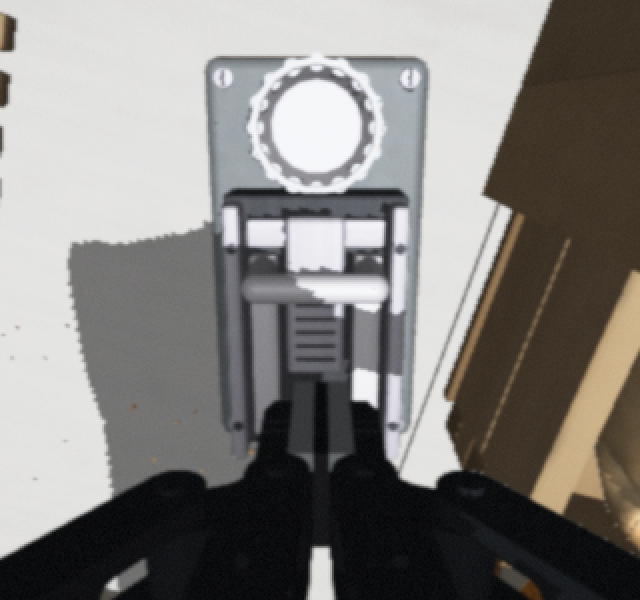

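The closer view shows the cup at about (316,126), the pad between columns 287 and 345, and the finger midline near column 321, so the pad lies slightly left of it. I'll refit.

```bash
python3 - <<'E'
from fit import *
w=dict(np.load('w2.npz'))
f=lambda p:np.array([(56,0,61),(28,10,p[3]+28),(28,-10,p[3]+28),(-28,10,p[3]+28),(-28,-10,p[3]+28),
 (6+p[4],0,p[3]+38),(81.5,42.7,46),(81.5,-42.7,46),(32,30,p[3]+16),(32,-30,p[3]+16)],float)
o=np.array([(316,125),(286,219),(345,219),(289,373),(343,373),(316,289),(207,58),(427,58),(231,206),(400,206)])/2+[160,50]
r=least_squares(lambda p:np.r_[(proj(w,T(p,f(p)))-o).ravel(),(p[3]-64)/12,(p[4]-1)/2],[599,117,.279,64,1],loss='soft_l1',f_scale=.7,x_scale=[10,10,.1,5,2])
p=r.x;print(p.round(3),r.fun.round(1))
for x in(-14,0):print(x,T(p,np.array([[x,0.,0]])))
E
```

```text
[5.98295e+02 1.17851e+02 2.79000e-01 6.47820e+01 5.17000e-01] [ 0.1  2.2 -0.1 -0.1  0.3 -0.1 -0.4  0.1  0.3  0.1 -0.2 -0.1 -1.3  0.6
  0.5  0.6 -0.3 -2.1  0.7 -2.1  0.1 -0.2]
-14 [[584.83453273 114.00229758   0.        ]]
0 [[598.29499806 117.85143683   0.        ]]
```

Emit:
carry_out(deltas=[0,0,0,-0.001,-0.001,0.01,1,0,0,0,0,0,0.01,1,0,0,0,0,0,0.006,1,0,0,0,0,0,0.003,1,0,0,0,0,0,0,1,0,0,0,0,0,0,1])

```text
clock: 4.95
eef_pos: [583.8, 113.9, 101.3]
tool_rot: [3.142, -0.0, 0.279]
force: [0.1, -0.4, -1.0]
width: 0.0
gripper_force: 0.0
```

Emit:
carry_out(deltas=[0,0,0,0,0,0.001,1,0,0,0,0,0,0.001,1,0,0,0,0,0,0.001,1,0,0,0,0,0,0.001,1,0,0,0,0,0,0,1])

```text
clock: 5.58
eef_pos: [583.5, 113.8, 97.0]
tool_rot: [3.142, 0.0, 0.279]
force: [-0.8, -0.6, -0.3]
width: -0.1
gripper_force: 0.0
```

Emit:
carry_out(deltas=[0,0,0,0,0,0.001,1,0,0,0,0,0,0.001,1,0,0,0,0,0,0.001,1,0,0,0,0,0,0,1])

```text
clock: 6.08
eef_pos: [583.5, 113.8, 94.0]
tool_rot: [-3.142, 0.0, 0.279]
force: [0.3, -0.1, 0.8]
width: 0.0
gripper_force: 0.0
```

Emit:
carry_out(deltas=[0,0,0,0,0,0.001,1,0,0,0,0,0,0.001,1,0,0,0,0,0,0,1])

```text
clock: 6.45
eef_pos: [583.5, 113.8, 92.0]
tool_rot: [-3.142, 0.0, 0.279]
force: [-0.0, -0.3, -0.9]
width: 0.1
gripper_force: 0.0
```

Emit:
carry_out(deltas=[0,0,0,0,0,0.001,1,0,0,0,0,0,0.001,1,0,0,0,0,0,0,1])

```text
clock: 6.82
eef_pos: [583.5, 113.8, 90.0]
tool_rot: [3.142, 0.0, 0.279]
force: [-0.2, -0.8, 0.3]
width: -0.1
gripper_force: 0.0
```

Emit:
carry_out(deltas=[0,0,0,0,0,0.001,1,0,0,0,0,0,0.001,1,0,0,0,0,0,0,1])

```text
clock: 7.2
eef_pos: [583.5, 113.7, 88.0]
tool_rot: [3.142, 0.0, 0.279]
force: [0.2, -0.3, -0.6]
width: 0.2
gripper_force: 0.0
```

Emit:
carry_out(deltas=[0,0,0,0,0,0.001,1,0,0,0,0,0,0,1])

```text
clock: 7.45
eef_pos: [583.5, 113.8, 87.0]
tool_rot: [-3.142, 0.0, 0.279]
force: [-0.1, -0.3, 0.6]
width: -0.2
gripper_force: 0.0
```

Emit:
carry_out(deltas=[0,0,0,0,0,0.001,1,0,0,0,0,0,0,1])

```text
clock: 7.7
eef_pos: [583.5, 113.8, 86.0]
tool_rot: [-3.142, 0.0, 0.279]
force: [0.7, 0.1, 0.2]
width: 0.1
gripper_force: 0.0
```

Emit:
carry_out(deltas=[0,0,0,0,0,0.001,1,0,0,0,0,0,0,1])

```text
clock: 7.95
eef_pos: [583.5, 113.8, 85.0]
tool_rot: [-3.142, 0.0, 0.279]
force: [-0.1, 0.7, -0.2]
width: 0.0
gripper_force: 0.0
```

No contact at 85 mm, below the pad's lowest possible height. I'll look before going further.

```bash
python3 - <<'E'
from h import *
np.savez('w3.npz',**ctrl.calibration('wrist'))
I=ctrl.get_image('wrist')[:,:,::-1];cv2.imwrite('pics/w3.png',cv2.resize(I[60:260,200:440],None,fx=3,fy=3,interpolation=cv2.INTER_CUBIC))
s=ctrl.read_state();print(s['clock'],s['force'],s['torque'],s['tau'])
E
```

```text
8.0 [-0.38246149 -0.37967893 -0.78160883] [ 0.00157683  0.01861071 -0.06258902] [ 8.43879548e-05 -5.48942971e+01 -2.53624365e+00 -1.39217985e+01
  8.49023840e-03  6.06384692e-04 -4.55792097e-04]
```

View pics/w3.png

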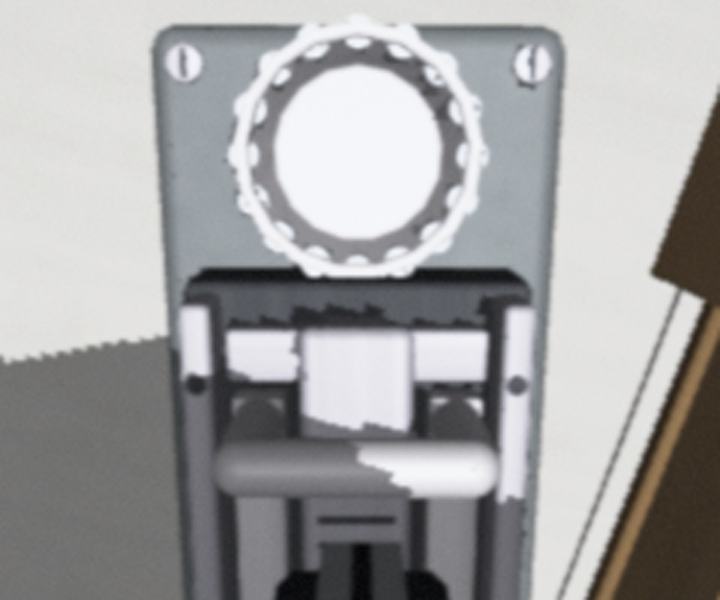

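The fingertips sit centred over the pad (columns 300–412, finger midline about 362) and just behind the handle bar at row 468. They're simply still above it, so I'll keep feeling down.

Emit:
carry_out(deltas=[0,0,0,0,0,0.001,1,0,0,0,0,0,0,1])

```text
clock: 8.25
eef_pos: [583.5, 113.8, 84.0]
tool_rot: [3.142, 0.0, 0.279]
force: [-0.3, -0.1, -0.9]
width: -0.2
gripper_force: 0.0
```

Emit:
carry_out(deltas=[0,0,0,0,0,0.001,1,0,0,0,0,0,0,1])

```text
clock: 8.5
eef_pos: [583.5, 113.8, 83.0]
tool_rot: [3.142, 0.0, 0.279]
force: [0.7, -0.4, 0.0]
width: 0.4
gripper_force: 0.0
```

Emit:
carry_out(deltas=[0,0,0,0,0,0.001,1,0,0,0,0,0,0,1])

```text
clock: 8.75
eef_pos: [583.5, 113.7, 82.1]
tool_rot: [3.142, 0.0, 0.279]
force: [-0.2, -0.1, -0.2]
width: -0.1
gripper_force: 0.0
```

```bash
python3 - <<'E'
from fit import *
w=dict(np.load('w3.npz'))
a=.279;t=np.array([583.5,113.8,85.0]);X=np.array([np.cos(a),np.sin(a),0])
for k in(0,5,11):print(k,((proj(w,t+k*X)-[200,60])*3).round())
f=lambda p:np.array([(56,0,61),(28,10,p[3]+28),(28,-10,p[3]+28),(6+p[4],0,p[3]+38),(25,24.5,p[3]+14),(25,-24.5,p[3]+14)
 ,(81.5,42.7,46),(81.5,-42.7,46),(32,30,p[3]+16),(32,-30,p[3]+16)],float)
o=np.array([(358,150),(300,330),(412,330),(357,469),(226,331),(488,331),(155,27),(562,27),(196,305),(518,305)])/3+[200,60]
r=least_squares(lambda p:np.r_[(proj(w,T(p,f(p)))-o).ravel(),(p[3]-64)/12,(p[4]-1)/2],[599,117,.279,64,1],loss='soft_l1',f_scale=.7,x_scale=[10,10,.1,5,2])
p=r.x;print(p.round(3),r.fun.round(1))
for D in(58,61,64,67,70):print(D,((proj(w,T(p,f([*p[:3],D,1])))-[200,60])*3).round()[[1,2,3,4]].tolist())
E
```

```text
0 [[357. 541.]]
5 [[357. 517.]]
11 [[357. 488.]]
[5.98399e+02 1.17999e+02 2.78000e-01 6.52980e+01 2.76000e-01] [-0.2  2.8 -0.3  0.2  0.9  0.2 -0.1 -0.1  0.4  0.1 -0.3  0.1 -1.9  0.1
  1.2  0.3 -0.6 -3.   0.7 -2.9  0.1 -0.4]
58 [[302.0, 322.0], [412.0, 322.0], [357.0, 451.0], [232.0, 324.0]]
61 [[301.0, 326.0], [413.0, 326.0], [357.0, 456.0], [230.0, 327.0]]
64 [[299.0, 329.0], [414.0, 329.0], [357.0, 462.0], [228.0, 330.0]]
67 [[298.0, 332.0], [415.0, 333.0], [357.0, 468.0], [226.0, 333.0]]
70 [[297.0, 336.0], [416.0, 336.0], [357.0, 474.0], [223.0, 336.0]]
```

```bash
python3 - <<'E'
from h import *
a=.279
for f,t,obs in(('w1.npz',[569.9,110,309.7],(320,242)),('w2.npz',[585.7,113.4,131.3],(320,236)),('w3.npz',[583.5,113.8,85.],(321,241))):
    w=dict(np.load(f));a=.279;X=np.array([np.cos(a),np.sin(a),0]);t=np.array(t)
    o=-w['R'].T@w['t'];print(f,'cam rel',o-t, 'R2',w['R'][2].round(3))
    print([proj(w,t+k*X+[0,0,h]).round().tolist() for k in(-11,0,11) for h in (0,20)], 'obs on planes',[((ray(w,*obs,t[2]+h)-t)@X).round(1) for h in(0,10,20,40)])
I=cv2.imread('pics/w1.png')
g=ctrl.get_image('side')[:,:,::-1]
gs=ctrl.get_image('scene')[:,:,::-1]
cv2.imwrite('pics/mix.png',np.hstack([cv2.resize(gs[150:270,225:345],None,fx=3.3,fy=5,interpolation=cv2.INTER_CUBIC),cv2.resize(I[225:305,280:360],(400,600),interpolation=cv2.INTER_CUBIC)]))
E
```

```text
w1.npz cam rel [ 72.08236654  21.11294818 163.03716126] R2 [-0.281 -0.085 -0.956]
[[[319.0, 257.0]], [[319.0, 275.0]], [[319.0, 240.0]], [[319.0, 256.0]], [[319.0, 223.0]], [[319.0, 237.0]]] obs on planes [np.float64(-1.1), np.float64(3.6), np.float64(8.3), np.float64(17.6)]
w2.npz cam rel [ 71.9250297   20.02458456 163.25920081] R2 [-0.279 -0.081 -0.957]
[[[319.0, 257.0]], [[319.0, 275.0]], [[319.0, 240.0]], [[319.0, 256.0]], [[319.0, 223.0]], [[319.0, 237.0]]] obs on planes [np.float64(2.8), np.float64(7.2), np.float64(11.6), np.float64(20.4)]
w3.npz cam rel [ 72.29329014  20.11967271 163.18491023] R2 [-0.281 -0.081 -0.956]
[[[319.0, 257.0]], [[319.0, 275.0]], [[319.0, 240.0]], [[319.0, 256.0]], [[319.0, 223.0]], [[319.0, 237.0]]] obs on planes [np.float64(-0.4), np.float64(4.2), np.float64(8.8), np.float64(18.1)]
```

View pics/mix.png

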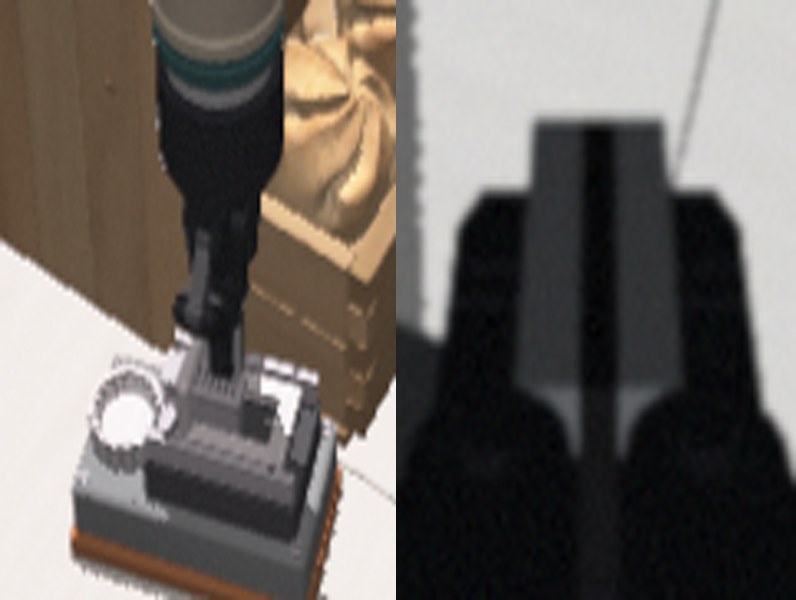

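The scene half shows the finger standing over the pad behind the bar, with the tip near scene pixel (292,225). The wrist half shows the tips ending at row 241, so they're probably higher than the nominal TCP. I'll keep feeling down in 1 mm steps.

Emit:
carry_out(deltas=[0,0,0,0,0,0.001,1,0,0,0,0,0,0,1])

```text
clock: 9.1
eef_pos: [583.5, 113.8, 81.0]
tool_rot: [3.142, 0.0, 0.279]
force: [0.0, 0.1, 0.4]
width: 0.1
gripper_force: 0.0
```

Emit:
carry_out(deltas=[0,0,0,0,0,0.001,1,0,0,0,0,0,0,1])

```text
clock: 9.35
eef_pos: [583.5, 113.8, 80.0]
tool_rot: [-3.142, 0.0, 0.279]
force: [-0.0, -0.0, 0.1]
width: -0.2
gripper_force: 0.0
```

Emit:
carry_out(deltas=[0,0,0,0,0,0.001,1,0,0,0,0,0,0,1])

```text
clock: 9.6
eef_pos: [583.5, 113.8, 79.0]
tool_rot: [3.142, 0.0, 0.279]
force: [-0.5, 0.3, -0.7]
width: -0.1
gripper_force: 0.0
```

```bash
python3 - <<'E'
from fit import *
a=.279;X=np.array([np.cos(a),np.sin(a),0]);Y=np.array([-np.sin(a),np.cos(a),0]);t=np.array([583.5,113.8,82.1])
for h in(0,5,10,15,25):print(h,[((proj(c,t+k*X+y*Y+[0,0,h])-[225,150])*[3.3,5]).round().tolist()[0] for k in(0,4,11) for y in (5,)])
p=[598.35,117.9,.279]
for D in(58,61,64,67,70):
    q=np.array([(-28,10,D+28),(28,10,D+28),(6.5,20,D+38),(6.5,-20,D+38),(32,33,D+16),(-72,33,D+16),(-72,-33,D+16)],float)
    print(D,((proj(c,T(p,q))-[235,200])*7).round().astype(int).tolist())
s=ctrl.read_state();print(s['qpos'],s['eef_pos'])
I=ctrl.get_image('scene')[:,:,::-1];cv2.imwrite('pics/s9.png',I)
A=cv2.imread('pics/scene0.png')
cv2.imwrite('pics/cmp.png',np.hstack([cv2.resize(x[205:265,255:325],None,fx=5.6,fy=9,interpolation=cv2.INTER_CUBIC) for x in(A,I)]))
E
```

```text
0 [[224.0, 411.0], [218.0, 409.0], [208.0, 406.0]]
5 [[224.0, 403.0], [218.0, 401.0], [208.0, 398.0]]
10 [[224.0, 395.0], [218.0, 394.0], [207.0, 390.0]]
15 [[223.0, 387.0], [217.0, 386.0], [207.0, 382.0]]
25 [[223.0, 371.0], [217.0, 370.0], [207.0, 366.0]]
58 [[439, 237], [266, 200], [321, 215], [361, 124], [232, 277], [557, 347], [613, 193]]
61 [[439, 230], [266, 194], [320, 208], [360, 118], [231, 270], [557, 341], [613, 187]]
64 [[439, 223], [265, 187], [320, 202], [360, 111], [230, 264], [557, 334], [613, 180]]
67 [[439, 217], [265, 180], [319, 195], [360, 104], [230, 257], [557, 327], [613, 173]]
70 [[438, 210], [264, 174], [319, 188], [360, 97], [229, 251], [557, 321], [614, 167]]
[-0.10060477  0.72449765 -0.22205608  1.78568739  0.2410172   0.65800262
 -1.75207625] [583.52143479 113.7659003   79.02929867]
```

View pics/cmp.png

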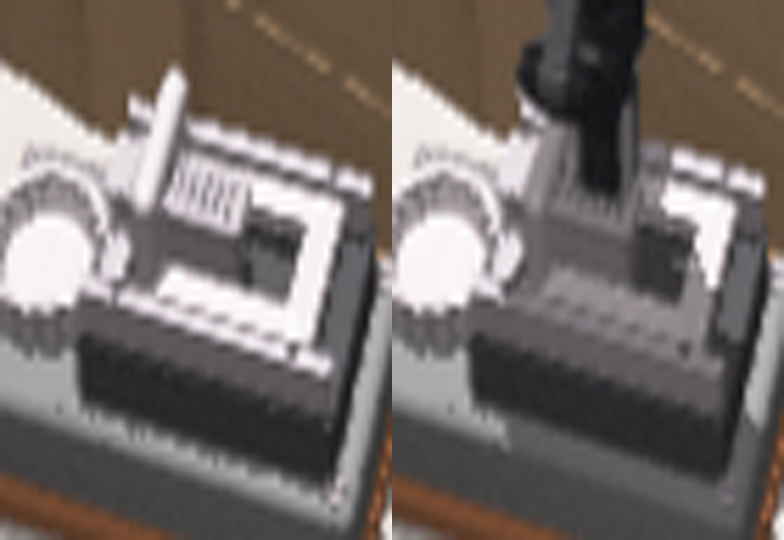

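The right-hand picture shows the fingertip over the middle of the still-raised pad. The scene pixels give D near 69–70 and put the tips about 20–25 mm above the reported TCP, so contact should come around TCP z ≈ 73–77. I'll continue down.

Emit:
carry_out(deltas=[0,0,0,0,0,0.001,1,0,0,0,0,0,0.001,1,0,0,0,0,0,0,1])

```text
clock: 10.02
eef_pos: [583.5, 113.8, 77.0]
tool_rot: [3.142, 0.0, 0.279]
force: [0.7, 0.6, 1.0]
width: -0.3
gripper_force: 0.0
```

Emit:
carry_out(deltas=[0,0,0,0,0,0.001,1,0,0,0,0,0,0.001,1,0,0,0,0,0,0,1])

```text
clock: 10.4
eef_pos: [583.6, 113.8, 75.2]
tool_rot: [3.142, -0.0, 0.279]
force: [-0.2, -1.3, 1.3]
width: -0.0
gripper_force: 0.5
```

Emit:
carry_out(deltas=[0,0,0,0,0,0.001,1,0,0,0,0,0,0.001,1,0,0,0,0,0,0,1])

```text
clock: 10.78
eef_pos: [583.7, 113.8, 73.8]
tool_rot: [3.141, -0.0, 0.279]
force: [-1.7, 0.2, 6.7]
width: -0.4
gripper_force: 3.3
```

Contact felt at about 75. I'll press on gently.

Emit:
carry_out(deltas=[0,0,0,0,0,0.001,1,0,0,0,0,0,0.001,1,0,0,0,0,0,0,1])

```text
clock: 11.15
eef_pos: [583.7, 113.8, 72.0]
tool_rot: [3.141, -0.0, 0.279]
force: [-1.5, -1.0, 7.8]
width: -0.2
gripper_force: 4.0
```

Emit:
carry_out(deltas=[0,0,0,0,0,0.001,1,0,0,0,0,0,0.001,1,0,0,0,0,0,0,1])

```text
clock: 11.52
eef_pos: [583.7, 113.8, 70.2]
tool_rot: [3.141, -0.0, 0.279]
force: [-3.3, -0.2, 8.7]
width: -0.3
gripper_force: 4.6
```

Emit:
carry_out(deltas=[0,0,0,0,0,0.001,1,0,0,0,0,0,0.001,1,0,0,0,0,0,0,1])

```text
clock: 11.9
eef_pos: [583.7, 113.8, 68.4]
tool_rot: [3.141, -0.001, 0.279]
force: [-3.0, -1.1, 10.4]
width: 0.0
gripper_force: 5.2
```

Emit:
carry_out(deltas=[0,0,0,0,0,0.001,1,0,0,0,0,0,0.001,1,0,0,0,0,0,0,1])

```text
clock: 12.28
eef_pos: [583.7, 113.8, 66.5]
tool_rot: [3.141, -0.001, 0.279]
force: [-3.3, -0.4, 11.9]
width: 0.1
gripper_force: 5.9
```

Emit:
carry_out(deltas=[0,0,0,0,0,0.001,1,0,0,0,0,0,0,1])

```text
clock: 12.52
eef_pos: [583.7, 113.8, 65.6]
tool_rot: [3.141, -0.001, 0.279]
force: [-3.2, -0.6, 12.3]
width: -0.2
gripper_force: 6.2
```

Emit:
carry_out(deltas=[0,0,0,0,0,0.0005,1,0,0,0,0,0,0,1])

```text
clock: 12.78
eef_pos: [583.7, 113.8, 65.2]
tool_rot: [3.141, -0.001, 0.279]
force: [-3.1, -1.0, 12.6]
width: -0.2
gripper_force: 6.3
```

Emit:
carry_out(deltas=[0,0,0,0,0,0.0005,1,0,0,0,0,0,0,1])

```text
clock: 13.02
eef_pos: [583.7, 113.8, 65.1]
tool_rot: [3.141, -0.001, 0.279]
force: [-4.0, -1.0, 16.2]
width: 0.0
gripper_force: 7.8
```

Emit:
carry_out(deltas=[0,0,0,0,0,0.0005,1,0,0,0,0,0,0,1])

```text
clock: 13.28
eef_pos: [583.8, 113.8, 65.1]
tool_rot: [3.141, -0.001, 0.279]
force: [-5.6, -0.9, 18.9]
width: -0.1
gripper_force: 9.6
```

Bottomed at z = 65.1 with about 19 N. I'll slide forward along tool +x, holding the press.

Emit:
carry_out(deltas=[0,0,0,0.001,0,0,1,0,0,0,0.001,0,0,1,0,0,0,0.001,0,0,1,0,0,0,0,0,0,1])

```text
clock: 13.78
eef_pos: [583.8, 113.8, 65.0]
tool_rot: [3.14, 0.005, 0.279]
force: [-10.3, -3.4, 24.5]
width: 0.1
gripper_force: 12.5
```

Emit:
carry_out(deltas=[0,0,0,0.001,0,0,1,0,0,0,0.001,0,0,1,0,0,0,0.001,0,0,1,0,0,0,0,0,0,1])

```text
clock: 14.28
eef_pos: [583.8, 113.8, 65.0]
tool_rot: [3.14, 0.011, 0.279]
force: [-16.9, -4.7, 30.8]
width: -0.2
gripper_force: 15.4
```

The grip on the pad is sticking and the load is rising, so I'll ease the down command.

Emit:
carry_out(deltas=[0,0,0,0,0,-0.0008,1,0,0,0,0,0,-0.0007,1,0,0,0,0,0,0,1])

```text
clock: 14.65
eef_pos: [585.7, 114.3, 65.1]
tool_rot: [3.141, 0.007, 0.279]
force: [-10.3, -1.6, 16.7]
width: -0.1
gripper_force: 8.0
```

Emit:
carry_out(deltas=[0,0,0,0.001,0,0,1,0,0,0,0.001,0,0,1,0,0,0,0,0,0,1])

```text
clock: 15.02
eef_pos: [585.7, 114.3, 65.1]
tool_rot: [3.14, 0.011, 0.279]
force: [-13.2, -3.4, 20.4]
width: -0.0
gripper_force: 10.1
```

Emit:
carry_out(deltas=[0,0,0,0.001,0,0,1,0,0,0,0.001,0,0,1,0,0,0,0,0,0,1])

```text
clock: 15.4
eef_pos: [587.9, 114.8, 65.1]
tool_rot: [3.14, 0.011, 0.279]
force: [-13.7, -3.8, 19.5]
width: 0.2
gripper_force: 9.9
```

Emit:
carry_out(deltas=[0,0,0,0.001,0,-0.0003,1,0,0,0,0.001,0,0,1,0,0,0,0,0,0,1])

```text
clock: 15.78
eef_pos: [590.1, 115.4, 65.1]
tool_rot: [3.14, 0.01, 0.279]
force: [-11.2, -3.9, 16.2]
width: 0.0
gripper_force: 8.7
```

Emit:
carry_out(deltas=[0,0,0,0.001,0,0,1,0,0,0,0.001,0,0,1,0,0,0,0,0,0,1])

```text
clock: 16.15
eef_pos: [590.2, 115.5, 65.1]
tool_rot: [3.14, 0.014, 0.279]
force: [-14.5, -3.1, 20.7]
width: 0.0
gripper_force: 10.6
```

Emit:
carry_out(deltas=[0,0,0,0.001,0,0,1,0,0,0,0.001,0,0,1,0,0,0,0,0,0,1])

```text
clock: 16.52
eef_pos: [593.1, 116.3, 65.1]
tool_rot: [3.14, 0.012, 0.279]
force: [-13.1, -4.6, 18.9]
width: 0.4
gripper_force: 10.1
```

Emit:
carry_out(deltas=[0,0,0,0.001,0,0,1,0,0,0,0.001,0,0,1,0,0,0,0,0,0,1])

```text
clock: 16.9
eef_pos: [594.8, 116.7, 65.1]
tool_rot: [3.14, 0.012, 0.279]
force: [-13.7, -2.2, 19.2]
width: -0.3
gripper_force: 10.2
```

Emit:
carry_out(deltas=[0,0,0,0.001,0,0,1,0,0,0,0.001,0,0,1,0,0,0,0,0,0,1])

```text
clock: 17.27
eef_pos: [596.5, 117.2, 65.1]
tool_rot: [3.14, 0.013, 0.279]
force: [-14.3, -3.9, 18.6]
width: -0.1
gripper_force: 10.3
```

Emit:
carry_out(deltas=[0,0,0,0.001,0,0,1,0,0,0,0.001,0,0,1,0,0,0,0,0,0,1])

```text
clock: 17.65
eef_pos: [599.2, 118.0, 65.1]
tool_rot: [3.14, 0.011, 0.279]
force: [-13.8, -3.3, 17.7]
width: 0.2
gripper_force: 9.7
```

Emit:
carry_out(deltas=[0,0,0,0.001,0,0,1,0,0,0,0.001,0,0,1,0,0,0,0,0,0,1])

```text
clock: 18.02
eef_pos: [600.9, 118.4, 65.1]
tool_rot: [3.14, 0.012, 0.279]
force: [-13.3, -3.8, 17.7]
width: -0.5
gripper_force: 9.8
```

Emit:
carry_out(deltas=[0,0,0,0.001,0,0,1,0,0,0,0.001,0,0,1,0,0,0,0,0,0,1])

```text
clock: 18.4
eef_pos: [603.1, 119.1, 65.1]
tool_rot: [3.14, 0.011, 0.279]
force: [-13.1, -2.9, 18.2]
width: -0.1
gripper_force: 9.5
```

Emit:
carry_out(deltas=[0,0,0,0.001,0,0,1,0,0,0,0.001,0,0,1,0,0,0,0,0,0,1])

```text
clock: 18.77
eef_pos: [605.1, 119.7, 65.1]
tool_rot: [3.14, 0.011, 0.279]
force: [-13.2, -3.2, 17.8]
width: 0.0
gripper_force: 9.4
```

Emit:
carry_out(deltas=[0,0,0,0.001,0,0,1,0,0,0,0.001,0,0,1,0,0,0,0,0,0,1])

```text
clock: 19.15
eef_pos: [606.5, 120.1, 65.1]
tool_rot: [3.14, 0.012, 0.279]
force: [-13.2, -2.4, 17.8]
width: -0.3
gripper_force: 10.8
```

Emit:
carry_out(deltas=[0,0,0,0.001,0,0,1,0,0,0,0.001,0,0,1,0,0,0,0,0,0,1])

```text
clock: 19.52
eef_pos: [606.5, 120.1, 65.1]
tool_rot: [3.14, 0.016, 0.279]
force: [-17.2, -4.1, 22.5]
width: -0.2
gripper_force: 13.3
```

Emit:
carry_out(deltas=[0,0,0,0.001,0,-0.0005,1,0,0,0,0.001,0,-0.0005,1,0,0,0,0,0,0,1])

```text
clock: 19.9
eef_pos: [606.5, 120.0, 65.1]
tool_rot: [3.14, 0.02, 0.279]
force: [-19.5, -5.1, 19.2]
width: 0.1
gripper_force: 13.5
```

The lateral force climbs to 20 N with no motion, so the fork is at its end stop. I'll relax backward, then lift.

Emit:
carry_out(deltas=[0,0,0,-0.002,0,0,1,0,0,0,-0.002,0,0,1,0,0,0,-0.001,0,0,1,0,0,0,0,0,-0.001,1,0,0,0,0,0,-0.001,1,0,0,0,0,0,-0.001,1,0,0,0,-0.001,0,-0.001,1,0,0,0,-0.001,0,-0.002,1,0,0,0,-0.001,0,-0.003,1,0,0,0,0,0,-0.004,1,0,0,0,0,0,0,1])

```text
clock: 21.28
eef_pos: [606.9, 120.4, 78.3]
tool_rot: [3.141, 0.003, 0.279]
force: [-6.4, -0.7, -1.2]
width: 0.0
gripper_force: 3.4
```

Emit:
carry_out(deltas=[0,0,0,-0.001,0,-0.005,1,0,0,0,-0.004,0,-0.01,1,0,0,0,-0.02,0,-0.03,1,0,0,0,-0.02,0,-0.04,1,0,0,0,0,0,-0.04,1,0,0,0,0,0,-0.02,1,0,0,0,0,0,0,1])

```text
clock: 22.15
eef_pos: [568.3, 109.5, 226.9]
tool_rot: [3.141, -0.009, 0.279]
force: [0.4, 0.1, -0.3]
width: -0.3
gripper_force: 0.0
```

```bash
python3 - <<'E'
from fit import *
s=ctrl.read_state();print(s['clock'],s['eef_pos'],s['tool_rot'],s['force'])
w={k:np.array(v) for k,v in ctrl.calibration('wrist').items()}
I=ctrl.get_image('wrist')[:,:,::-1]
p=[598.35,117.9,.279];o=proj(w,T(p,np.array([[0,0,80.]])))[0].astype(int);print(o)
x0,y0=max(o[0]-60,0),max(o[1]-75,0)
for D in(65,69):
  for tr in(0,16,18):print(D,tr,((proj(w,T(p,np.array([(6+tr,0,D+38.),(20,20,D+14-8.5),(28,0,D+19.5)])))-[x0,y0])*4).round().tolist())
cv2.imwrite('pics/end.png',cv2.resize(I[y0:y0+150,x0:x0+120],None,fx=4,fy=4,interpolation=cv2.INTER_CUBIC))
E
```

```text
22.15 [568.33060598 109.53476313 226.87592033] [ 3.14120898 -0.00924745  0.27888084] [ 0.36197386  0.14869187 -0.2864577 ]
[319 152]
65 0 [[242.0, 291.0], [164.0, 221.0], [242.0, 191.0]]
65 16 [[242.0, 222.0], [164.0, 221.0], [242.0, 191.0]]
65 18 [[242.0, 213.0], [164.0, 221.0], [242.0, 191.0]]
69 0 [[242.0, 293.0], [164.0, 222.0], [242.0, 192.0]]
69 16 [[242.0, 223.0], [164.0, 222.0], [242.0, 192.0]]
69 18 [[242.0, 214.0], [164.0, 222.0], [242.0, 192.0]]
```

View pics/end.png

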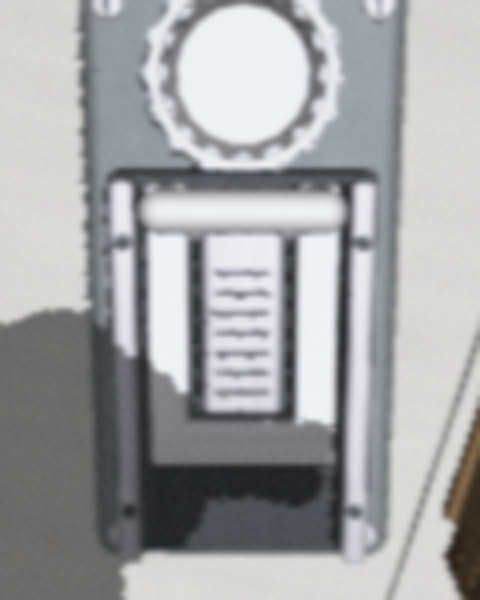

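The handle bar sits at row 212, where 18 mm of travel predicts 213–214. The prongs cover the cross-bar and the fingers are clear, so I'm handing in.

```bash
python3 -c "
from cell import ctrl
print(ctrl.finish_job())"
```

```text
the job is handed in; nothing more can be done
None
```

The press is locked and handed in: I pushed the plunger down until it bottomed, slid the fork to its end stop (about 18 mm in the last wrist picture), and pulled the fingers clear; the hand-in gave no verdict.

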